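Return the valve to the row, show the piston to the camera

ROBOT

A 6-joint arm with a two-finger parallel gripper is mounted at the origin on a cart in front of the work surface, level with it; the furniture and walls round the work are solid. World frame = base frame: x ahead of the robot, y to its left, z up, the work surface at z = 0. Lengths are in m, angles in rad, forces in N, time in s.
With the tool pointing down it reaches from about 0.25 to 0.8 m from the base axis. Payload 3.9 kg.
Tool frame: the origin (TCP) lies at the very end of the fingers, on their centre line; the grasp point (between the pads) lies pinch_z behind it (pinch_z is the distance from the TCP to the grasp point, in m); z points along the fingers, y is the line along which they close (so a half turn about z gives the same grasp; the last joint's range is limited). The gripper opens to 85 mm and grips with 20 to 120 N. Pads are 22 mm wide; open, the fingers measure 114 mm over their backs; the gripper's body (76 mm by 85 mm) begins 54 mm behind the grasp point. The pads swing forward as they close: fully open they stand 13 mm farther back than shut.
Start: joints at [-1.166, 0.26, -0.138, 1.173, 0, 1.571], TCP at [0.207, -0.483, 0.192] pointing down, gripper open.
Joint ranges: [-2.78, 2.78], [-0.83, 1.72], [-1.28, 1.37], [-1.9, 2.12], [-1.57, 1.48], [-3.14, 3.14]. Speed limits (rad/s): [2.57, 2.57, 3.14, 3.14, 3.14, 3.14].

INTERFACE

Orientations are given as a unit quaternion [x, y, z, w].
In Python, from station import observe, grab_frame, job_done, pinch_z gives the robot as it stands.
- The arm moves only by the tool send_rows, never from a script. Its argument "steps" is one flat list of numbers, 6 for each row, row after row: the shift along the tool's x, y, z in units of 30 mm (1.0 is 30 mm), then the turn, a rotation vector about the tool's x, y, z in units of 5 degrees (1.0 is 5 degrees). A call has 1 to 5 rows; each row shifts and turns the commanded pose from where the row before left it, along the tool's axes as they then stand; what a row does not reach is not made up. A row lasts 1/8 s, in which the tool goes at most 62.5 mm and 10.7 degrees, less where a joint would pass 70% of its speed; a pose out of reach is approached as far as the arm can. A call is refused whole if a number of a shift passes 1 or a number of a turn 1, either way. A call with a gripper value outside its range is refused whole. "gripper" is the closure in counts, from 0 (fully open) to 255 (shut), set as the call begins (left out, the last holds). The fingers move at their own pace and stop on an object; the grip force is fixed at half the most. Time passes only in rows, so rows that do not move let the fingers close. It gives the time, the measured TCP pose, the force, the opening and the grip force at its end, in the units of the state.
- observe(): the state, without advancing time (a new reading comes with each control period).
- grab_frame(name): name is "scene" or "top" or "wrist"; returns a dict with "color" (384x512x3 uint8, red, green, blue), "range_z" (384x512 float32, m along the optical axis (not along the pixel's ray), 0 where there is no reading), "vertical_fov" (degrees; the focal length in pixels is half the picture's height over the tangent of half this angle, whatever the lens; pixels are square), "cx", "cy" (the principal point, pixels), "k1" (the pictures are not rectified: a ray, as slopes to the right and down, at radius r is drawn at 1 + k1 r^2 times it, then the intrinsics apply), "extrinsics" (4x4, takes a point from world to camera coordinates). Camera axes: x right, y down, z forward; pixel columns grow to the right and rows downward; lengths in m; the calibration is good to about 2 mm. A picture is of the moment at which its call begins.
- job_done(): hands the job in; it is judged then, once.
The state is a dict: "t": time; "joint_positions": joint angles; "joint_vel": joint speeds; "effort": joint torques, N m; "ee_pos": TCP position; "tool_rot": TCP orientation; "wrist_force": force on the tool from outside, world axes, zero at the start; "ft_torque": the same for the moment, N m; "opening": opening from 0.0 (shut) to 1.0 (fully open); "finger_force": force on a finger pad.
Only numpy, scipy, OpenCV 4.12 (cv2) and the standard library are available. Lean on these libraries where they do the work, as an engineer would, in place of code of your own. Each camera call takes 0.05 s, during which the arm holds its last target. There are 200 camera calls.

TASK

The brass valve has been checked: stand it back upright in the middle of the empty round pad in the row of parts on the low shelf, its side port pointing straight out to the open front of the shelf, and let go of it. Then take the brew piston out of the row and hold it up to the inspection camera with its wide flat underside facing the lens squarely, centred on the line of sight, 100 mm in front of the lens. Finish while still holding it there, still, and leave the camera and everything else on the bench and shelf untouched.

Things in the scene. Friction and masses are not known exactly. Their poses are not given: they have to be found in the camera images.
- valve_center (a point): The brass valve, at first standing alone on the bench: a body about 26 x 29 mm and 22 mm high with an upright round stem above it, 16 mm across, from 22 to 46 mm above its underside, and a short side port. This point is on the stem's axis, 23 mm above the underside. z is up along the stem, x runs across the body (26 mm), the side port points along -y.
- valve_port (a point): Mouth of the valve's side port, 35 mm from the stem's axis along the valve's -y, 11 mm above its underside.
- piston_center (a point): The off-white brew piston standing in the row: a round foot disc 56 mm across and 17 mm high with a seal round it, above it a neck 25 mm across up to 41 mm, and a round head 28 mm across from 41 to 55 mm. This point is on its axis, half-way up (27.5 mm above the underside). z points from the underside to the head; round about z, so its turn about z does not matter.
- piston_face (a point): Centre of the piston's wide flat underside (the face to be shown); z points from it up to the piston's head.
- shelf: Low fixed plywood parts shelf on the bench, 110 mm deep (x), 345 mm long (y), top of its board 45 mm above the bench, with an upstand 20 mm high and 8 mm thick along its back edge (inner face at x = +47 mm). Origin: under the middle of the board, at bench height; z up, -x points out to its open front, on the robot's side; the row of four places runs along y at x = 0, 85 mm apart (y = -127.5, -42.5, 42.5, 127.5 mm).
- pad: Thin black rubber disc, 54 mm across and 3 mm thick, fixed on the shelf board: marks the free place in the row. Origin: centre of its underside (on the board, 45 mm above the bench).
- camera_head: Head of the fixed inspection camera on its stand: a black barrel, 66 mm across at its ring light. Origin: centre of the lens front, about 108 mm above the bench; z is the direction in which it looks, up and out to its front, leaning 35 degrees (0.61 rad) from the vertical, towards the robot's side.
- camera_stand: Stand of the inspection camera: a base 105 x 90 x 14 mm with two cheeks up to 79 mm. Origin: at bench height below the cheeks; z up, -x is the side to which the camera leans and looks. The lens front is 18 mm to -x and 108 mm up from it.
- burr: Steel grinder burr ring in the row, 58 mm across, 14 mm high; origin at the centre of its underside. A bystander.
- funnel_1: White funnel in the row, standing on its wide mouth: 69 mm across at the foot, 85 mm high, narrow spout at the top; origin at the centre of its underside. A bystander.
- side_cutter: Pair of side cutters lying on the bench, 55 x 170 x 13 mm; origin at the underside. A bystander.
- tape_2: Roll of masking tape lying flat, 104 mm across, 25 mm high; origin at the underside. A bystander.
- group_part: Black brew group half, 76 x 100 x 70 mm; origin at the underside. A bystander.
- grease_tube: Grease tube lying down, 42 x 122 x 28 mm; origin at the underside. A bystander.
- multimeter: Multimeter lying flat, 138 x 68 x 45 mm; origin at the underside. A bystander.
- screwdriver: Screwdriver lying down, 28 x 198 x 28 mm; origin at the underside. A bystander.
- hex_key: Hex key lying flat, 32 x 79 x 9 mm; origin at the underside. A bystander.
- tablet_jar: Round screw-top jar, 65 mm across, 96 mm high; origin at the underside. A bystander.
- aerosol: Spray can, 67 mm across, 205 mm high; origin at the underside. A bystander.
- valve: The same brass valve: origin on its underside, 10 mm from the stem's axis along -y; axes as for its centre point.
- piston: The same piston: origin at the centre of its underside, axes as for its face point.
Things that resemble listed ones, but are neither listed nor needed, are in the scene too. Leave any black look-alike of the valve alone.

How it is judged:
By the outcome, as a careful person would: the job done as asked, in the order asked, and still so for the second after the job is handed in, while the arm keeps its last pose, push and grip.
It also fails if it takes over 48 s, if anything falls off the work surface, if the arm or the gripper's body presses on something with over 40 N, if the wrist force passes 120 N, or if a joint passes its speed limit or range.

## Working session

There is one attempt and no reset: what is moved stays moved. The work goes in short steps, Python scripts to look and compute and a tool call to move; the robot and the scene stay as the last step left them, time stands still between calls to the robot, and variables do not carry over. Pictures are saved under pics/ and viewed, at most 10 in all, crops included, and the job is handed in when it is done.

Besides the shell and the picture viewer there is one more tool, called by a JSON object that holds its "op" and its "data". send_rows: Moves the arm, as the interface text tells. Its arguments: {"type":"object","properties":{"steps":{"type":"array","items":{"type":"number"}},"gripper":{"type":"number"}},"required":["steps"]}

```bash
ls; mkdir -p pics; cat > h.py <<'E'
import numpy as np, cv2, pickle
from scipy.spatial.transform import Rotation as R
from station import observe, grab_frame, job_done, pinch_z
def K(f):
    h=f["color"].shape[0]; fl=h/2/np.tan(np.radians(f["vertical_fov"])/2)
    return np.array([[fl,0,f["cx"]],[0,fl,f["cy"]],[0,0,1.]])
def und(f,uv):
    # forward model: distorted = s(1+k1 r^2)
    return cv2.undistortPoints(np.array(uv,float).reshape(-1,1,2),K(f),np.array([f["k1"],0,0,0.])).reshape(-1,2)
def ray(f,uv):
    s=und(f,uv); E=f["extrinsics"]; d=np.c_[s,np.ones(len(s))]@E[:3,:3]; o=-E[:3,:3].T@E[:3,3]
    return o,d
def atz(f,uv,z):
    o,d=ray(f,uv); return o+d*((z-o[2])/d[:,2])[:,None]
def cloud(f):
    h,w=f["range_z"].shape; u,v=np.meshgrid(np.arange(w),np.arange(h))
    o,d=ray(f,np.c_[u.ravel(),v.ravel()]); P=o+d*f["range_z"].reshape(-1,1)
    P[f["range_z"].ravel()<=0]=np.nan; return P.reshape(h,w,3)
def proj(f,P):
    E=f["extrinsics"]; c=np.atleast_2d(P)@E[:3,:3].T+E[:3,3]; s=c[:,:2]/c[:,2:]
    s=s*(1+f["k1"]*(s**2).sum(1))[:,None]; k=K(f); return s*k[0,0]+k[:2,2]
def save(f,n,box=None,sc=1):
    im=f["color"][:,:,::-1]
    if box: im=im[box[1]:box[3],box[0]:box[2]]
    cv2.imwrite(f"pics/{n}.png",cv2.resize(im,None,fx=sc,fy=sc,interpolation=cv2.INTER_CUBIC))
E
python3 - <<'E'
from h import *
s=observe(); print(s, pinch_z)
F={n:grab_frame(n) for n in("scene","top","wrist")}
pickle.dump(F,open("F0.pkl","wb"))
for n in("scene","top"): save(F[n],n+"0",None,1.5)
for n in F: print(n,F[n]["vertical_fov"],F[n]["k1"],F[n]["cx"],F[n]["cy"],F[n]["extrinsics"].round(3).tolist())
E
```

```text
pics
{'t': 0.0, 'joint_positions': array([-1.16597470e+00,  2.60660644e-01, -1.39397259e-01,  1.17267754e+00,
        1.46263651e-05,  1.57076603e+00]), 'joint_vel': array([ 1.20035353e-03, -1.47034828e-03, -1.78136012e-04,  1.83359528e-03,
        1.37556682e-03, -7.83422109e-05]), 'effort': array([-7.42597931e-04, -4.05680358e+01,  2.53921366e+01,  1.87345507e-02,
        3.65219705e-06, -6.84179486e-07]), 'ee_pos': array([ 0.20647865, -0.48186354,  0.19136655]), 'tool_rot': array([ 9.79581271e-01,  2.01046249e-01, -1.87733708e-04, -9.51238703e-04]), 'wrist_force': array([0.08891807, 0.45542873, 0.27652312]), 'ft_torque': array([-0.03472165, -0.01753436,  0.00651873]), 'finger_force': 0.0, 'opening': 0.9959876075679565} 0.0187
scene 57.23422003023444 0.034705428932433405 250.892715756792 189.64244123344446 [[-0.491, -0.871, -0.005, 0.307], [-0.686, 0.39, -0.614, 0.439], [0.537, -0.298, -0.789, 0.737], [0.0, 0.0, 0.0, 1.0]]
top 55.81213302042892 -0.09805041885070652 246.47504900653303 195.4075326625163 [[-0.004, -1.0, 0.002, 0.037], [-0.995, 0.004, -0.102, 0.585], [0.102, -0.002, -0.995, 1.208], [0.0, 0.0, 0.0, 1.0]]
wrist 63.49936693039653 -0.07994370495637998 251.63728307372313 194.47078050767902 [[0.393, -0.92, -0.003, -0.523], [-0.884, -0.378, 0.276, -0.034], [-0.255, -0.106, -0.961, 0.38], [0.0, 0.0, 0.0, 1.0]]
```

View pics/top0.png

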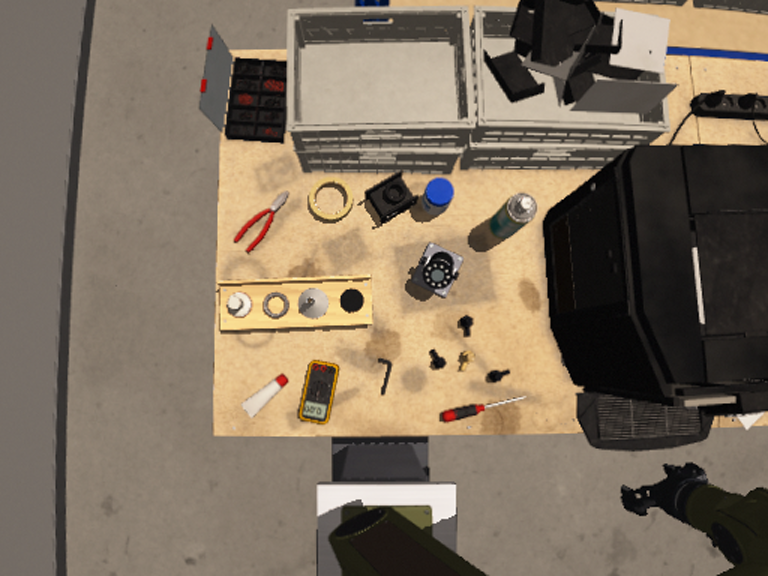

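View pics/scene0.png

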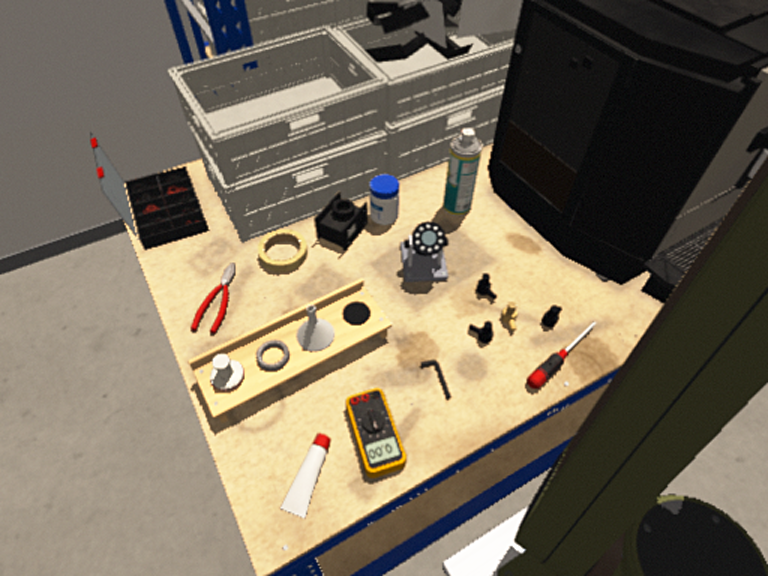

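Top (×1.5 picture): valve at about (463,360) between three black look-alikes, pad (351,300), piston (238,303), burr (276,304), funnel (313,302), inspection camera (437,270). Scene picture agrees: valve (509,318), pad (356,313), piston (225,371), lens (428,237).

```bash
python3 - <<'E'
from h import *
F=pickle.load(open("F0.pkl","rb"))
f=F["top"]; P=cloud(f); g=F["scene"]; Q=cloud(g)
def reg(P,b): 
    p=P[b[1]:b[3],b[0]:b[2]].reshape(-1,3); return p[~np.isnan(p[:,0])]
# shelf
p=reg(P,(140,180,255,225)); print("bench z",np.nanmedian(reg(P,(230,230,250,240))[:,2]))
b=p[(p[:,2]>.035)&(p[:,2]<.056)]; print("board z",np.median(b[:,2]),len(b)); r=cv2.minAreaRect(b[:,:2].astype(np.float32)); print(r, cv2.boxPoints(r).tolist())
# pad: dark blob
for n,ff,box in (("top",f,(222,188,248,214)),("scene",g,(226,198,250,220))):
    im=ff["color"].astype(int).sum(2); m=np.zeros_like(im,bool); m[box[1]:box[3],box[0]:box[2]]=im[box[1]:box[3],box[0]:box[2]]<150
    v,u=np.nonzero(m); X=atz(ff,np.c_[u,v],.048); print("pad",n,len(u),(X.min(0)+X.max(0))/2,X.mean(0),np.ptp(X,axis=0))
# piston, top head
for n,PP,b in (("top",P,(148,190,172,214)),("scene",Q,(135,232,166,262))):
    p=reg(PP,b); h=p[p[:,2]>.09]; fo=p[(p[:,2]>.053)&(p[:,2]<.07)]
    print("piston",n,len(h),h.mean(0),(h.min(0)+h.max(0))/2,np.ptp(h,axis=0),"foot",(fo.min(0)+fo.max(0))/2,np.ptp(fo,axis=0))
# valve
for n,PP,b,ff in (("top",P,(300,228,318,252),f),("scene",Q,(328,196,350,225),g)):
    p=reg(PP,b); c=ff["color"][b[1]:b[3],b[0]:b[2]]; h=p[p[:,2]>.035]; print("valve",n,len(h),h.mean(0),(h.min(0)+h.max(0))/2,p[:,2].max())
save(f,"topv",(270,160,350,270),1) 
A=cv2.resize(f["color"][200:260,270,None] if 0 else f["color"][205:260,280,None] if 0 else f["color"][205:260,280:345],None,fx=6,fy=6,interpolation=cv2.INTER_CUBIC)
B=cv2.resize(g["color"][180:240,305:370],None,fx=6,fy=6,interpolation=cv2.INTER_CUBIC)
C=cv2.resize(g["color"][140:195,255:310],None,fx=6,fy=6,interpolation=cv2.INTER_CUBIC)
D=cv2.resize(f["color"][155:210,265:320],None,fx=6,fy=6,interpolation=cv2.INTER_CUBIC)
W=np.zeros((720,780,3),np.uint8)
W[:330,:390]=A;W[:360,390:]=B;W[360:690,:330]=D;W[360:690,390:720]=C
cv2.imwrite("pics/crops.png",cv2.resize(W[:690,:,::-1],(678,600)))
E
```

```text
bench z -0.0008120060236886939
board z 0.04554482610834665 2603
((0.5596749186515808, 0.2024133801460266), (0.1035095602273941, 0.3430100977420807), 2.030386447906494) [[0.5018762946128845, 0.3719771206378937], [0.5140289664268494, 0.02918235957622528], [0.6174735426902771, 0.032849639654159546], [0.6053208708763123, 0.37564438581466675]]
pad top 179 [0.56774272 0.07656962 0.048     ] [0.56833872 0.0766082  0.048     ] [0.04729141 0.04710094 0.        ]
pad scene 196 [0.56481768 0.07806227 0.048     ] [0.56502917 0.07806518 0.048     ] [0.0485104 0.0466937 0.       ]
piston top 57 [0.55849075 0.32773818 0.0991054 ] [0.55778183 0.32847744 0.09908528] [0.02613058 0.02469098 0.01561906] foot [0.55779238 0.32661615 0.06085776] [0.05381956 0.05060372 0.01507791]
piston scene 108 [0.55641484 0.32888146 0.09900177] [0.55766145 0.32874846 0.09704619] [0.02817495 0.02686174 0.01191211] foot [0.57127833 0.32860961 0.06143041] [0.08351334 0.05465825 0.01680794]
valve top 19 [ 0.44053839 -0.18790971  0.0460034 ] [ 0.44077929 -0.18752697  0.04395567] 0.051299667451526254
valve scene 36 [ 0.43573362 -0.18035605  0.04394203] [ 0.43245036 -0.161299    0.04219015] 0.048200251896384105
```

View pics/crops.png

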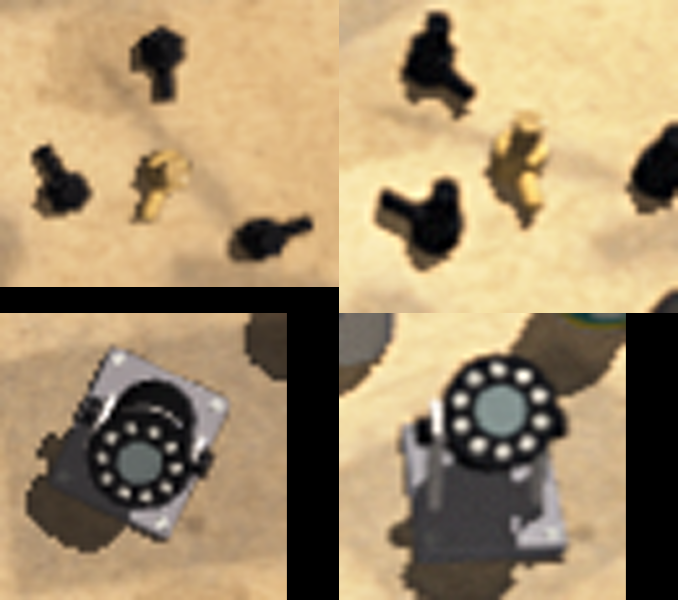

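```bash
cat >> h.py <<'E'
def tri(fs,uvs):
    A=np.zeros((3,3));b=np.zeros(3)
    for f,uv in zip(fs,uvs):
        o,d=ray(f,[uv]); d=d[0]/np.linalg.norm(d[0]); M=np.eye(3)-np.outer(d,d); A+=M;b+=M@o
    return np.linalg.solve(A,b)
def down(az):  # tool pointing down, tool y axis at azimuth az (deg)
    a=np.radians(az); y=np.array([np.cos(a),np.sin(a),0]); z=np.array([0,0,-1.]); return R.from_matrix(np.c_[np.cross(y,z),y,z])
def plan(pos,rot,p0=None,r0=None,n=None):
    """equal rows (interface units) from the present pose to pos,rot, plus residual"""
    s=observe(); p=s["ee_pos"] if p0 is None else p0; r=R.from_quat(s["tool_rot"]) if r0 is None else r0
    rv=(r.inv()*rot).as_rotvec(); d=r.inv().apply(np.array(pos)-p)
    m=max(abs(d).max()/.03,np.degrees(abs(rv)).max()/5); n=n or max(1,int(np.ceil(m)))
    rows=[]; 
    for i in range(n):
        q=r*R.from_rotvec(rv*i/n); rows.append(np.r_[q.inv().apply(np.array(pos)-p)/n/.03,np.degrees(rv)/n/5].round(2))
    print(n,"rows"); [print(" ",x.tolist()) for x in rows]
E
python3 - <<'E'
from h import *
F=pickle.load(open("F0.pkl","rb")); f,g,w=F["top"],F["scene"],F["wrist"]
s=observe(); r=R.from_quat(s["tool_rot"]); E=w["extrinsics"]; o=-E[:3,:3].T@E[:3,3]
print("cam in tool",r.inv().apply(o-s["ee_pos"]),"axis",r.inv().apply(E[2,:3]), "right",r.inv().apply(E[0,:3]))
print("lens tri",tri([f,g],[(291.4,183.4),(285.7,157.8)]))
# lens & ring depth plane from both
for n,ff,c,rad in(("top",f,(291.4,183.4),8),("scene",g,(285.7,157.8),9)):
    P=cloud(ff); v,u=np.mgrid[:384,:512]; m=(u-c[0])**2+(v-c[1])**2<rad**2; p=P[m]; p=p[~np.isnan(p[:,0])]; p=p[p[:,2]>.07]
    for k in range(4):
        ce=p.mean(0); _,_,V=np.linalg.svd(p-ce); d=(p-ce)@V[2]; p=p[abs(d)<max(.004,2*d.std())]
    nn=V[2]*np.sign(V[2][2]); print(n,len(p),ce,nn,"tilt",np.degrees(np.arccos(nn[2])),"az",np.degrees(np.arctan2(nn[1],nn[0])),d.std())
# base corners
def dc(x,y): return ((x*1.15)/6+265-.4,(y*1.15-360)/6+155-.4)
X=atz(f,[dc(118,350),dc(228,405),dc(165,538)],.014); print(X, [np.degrees(np.arctan2(*(b-a)[1::-1])) for a,b in((X[0],X[1]),(X[1],X[2]))],np.linalg.norm(np.diff(X,axis=0),axis=1))
# valve
def dv(x,y): return ((x*1.15)/6+280-.4,(y*1.15)/6+205-.4)
print("valve",atz(f,[dv(176,158),dv(143,215)],.03))
print("hover"); rot=down(-23); 
E
```

```text
cam in tool [ 0.07127913 -0.00083896 -0.18206044] axis [-0.27594369 -0.00170996  0.96117228] right [-0.00115     0.99999829  0.00144888]
lens tri [ 0.61519431 -0.10991843  0.10777529]
top 191 [ 0.61545035 -0.10982654  0.10860114] [-0.52206608  0.24659491  0.816479  ] tilt 35.266134244877506 az 154.71656152206577 0.0017895635339506143
scene 249 [ 0.614884   -0.10952817  0.10830163] [-0.51368485  0.23636886  0.82477733] tilt 34.43407787403588 az 155.2907729443235 0.0017545310869761597
[[ 0.70472167 -0.10858056  0.014     ]
 [ 0.66721535 -0.18187708  0.014     ]
 [ 0.5778833  -0.13781689  0.014     ]] [np.float64(-117.09912975218157), np.float64(153.7466494228166)] [0.08233532 0.0996068 ]
valve [[ 0.44941264 -0.19182822  0.03      ]
 [ 0.41273401 -0.16961324  0.03      ]]
hover
```

```bash
python3 - <<'E'
from h import *
plan([.437,-.184,.14],down(-23))
E
```

```text
11 rows
  [1.0, -0.55, 0.16, -0.0, -0.0, -0.8]
  [1.03, -0.48, 0.16, -0.0, -0.0, -0.8]
  [1.06, -0.41, 0.16, -0.0, -0.0, -0.8]
  [1.09, -0.34, 0.16, -0.0, -0.0, -0.8]
  [1.11, -0.26, 0.16, -0.0, -0.0, -0.8]
  [1.13, -0.18, 0.16, -0.0, -0.0, -0.8]
  [1.14, -0.1, 0.16, -0.0, -0.0, -0.8]
  [1.14, -0.02, 0.16, -0.0, -0.0, -0.8]
  [1.14, 0.06, 0.16, -0.0, -0.0, -0.8]
  [1.13, 0.13, 0.16, -0.0, -0.0, -0.8]
  [1.12, 0.21, 0.16, -0.0, -0.0, -0.8]
```

{"op": "send_rows", "data": {"steps": [0.97, -0.53, 0.15, 0, 0, -0.8, 0.98, -0.46, 0.15, 0, 0, -0.8, 1, -0.38, 0.15, 0, 0, -0.8, 1, -0.3, 0.15, 0, 0, -0.8, 1, -0.24, 0.15, 0, 0, -0.8], "gripper": 120}}

```text
t: 0.78
ee_pos: [0.3053, -0.3553, 0.1693]
tool_rot: [0.929, 0.369, -0.0, -0.0]
wrist_force: [0.1, -0.7, 0.6]
opening: 0.533
finger_force: 0.0
```

{"op": "send_rows", "data": {"steps": [1, -0.16, 0.15, 0, 0, -0.8, 1, -0.1, 0.15, 0, 0, -0.8, 1, -0.02, 0.15, 0, 0, -0.8, 1, 0.06, 0.15, 0, 0, -0.8, 1, 0.13, 0.15, 0, 0, -0.8]}}

```text
t: 1.4
ee_pos: [0.3976, -0.2361, 0.1468]
tool_rot: [0.851, 0.525, -0.0, -0.0]
wrist_force: [0.9, 0.4, -0.3]
opening: 0.526
finger_force: 0.0
```

{"op": "send_rows", "data": {"steps": [1, 0.2, 0.15, 0, 0, -0.8, 1, 0.2, 0.1, 0, 0, 0, 0, 0, 0, 0, 0, 0]}}

```text
t: 1.78
ee_pos: [0.4338, -0.1863, 0.1392]
tool_rot: [0.832, 0.555, -0.0, -0.0]
wrist_force: [-0.7, -0.8, -1.1]
opening: 0.525
finger_force: 0.0
```

```bash
python3 - <<'E'
from h import *
s=observe(); r=R.from_quat(s["tool_rot"]); print(s["t"],s["ee_pos"],r.as_matrix().round(3).tolist(),s["opening"],s["joint_positions"].round(2))
f=grab_frame("wrist"); pickle.dump(f,open("F1.pkl","wb")); save(f,"w1",None,1.5)
plan([.437,-.184,.14],down(-23))
P=cloud(f).reshape(-1,3); c=f["color"].reshape(-1,3).astype(int)
print("bench",np.nanmedian(P[:,2]))
m=(np.hypot(P[:,0]-.44,P[:,1]+.185)<.04)
t=P[m&(P[:,2]>.036)&(P[:,2]<.06)]; print("top",len(t),t.mean(0),(t.min(0)+t.max(0))/2,np.ptp(t,axis=0))
E
```

```text
1.775 [ 0.4337948  -0.18629812  0.13922433] [[0.385, 0.923, -0.001], [0.923, -0.385, 0.001], [0.0, -0.001, -1.0]] 0.5246786957167909 [-0.41  0.2  -0.36  1.01  0.    1.56]
1 rows
  [0.15, 0.08, -0.02, -0.01, 0.01, 0.06]
bench 0.00044306194506027463
top 263 [ 0.44125491 -0.18531327  0.04564636] [ 0.44092551 -0.18612779  0.04234712] [0.01565653 0.01590317 0.01166519]
```

View pics/w1.png

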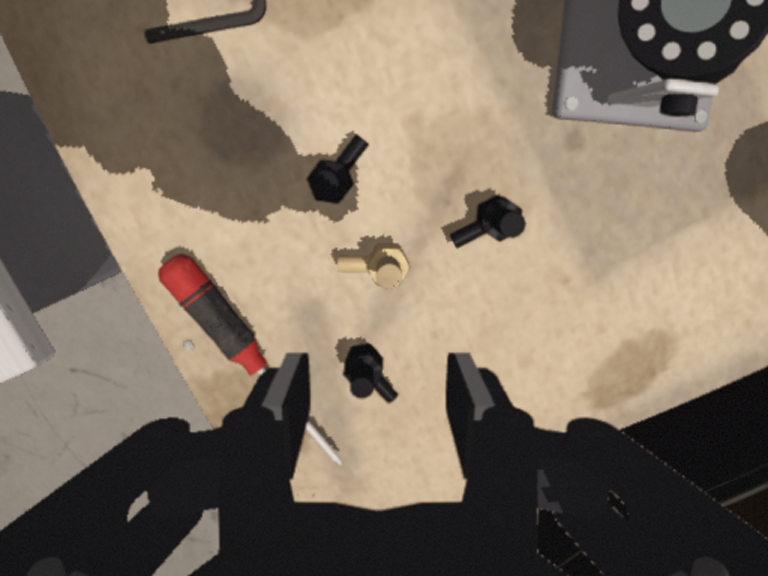

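Wrist picture: brass stem top at (389,272), port mouth at (340,265) pointing to picture left (tool −y); black look-alikes at (330,180), (500,218), (363,365), all clear of the closing line.

```bash
python3 - <<'E'
from h import *
f=pickle.load(open("F1.pkl","rb")); P=cloud(f)
q=P.reshape(-1,3); c=f["color"].reshape(-1,3).astype(int)
S=np.array([.4409,-.1858]); d=q[:,:2]-S
brass=(c[:,0]-c[:,2]>30)
t=q[(np.hypot(*d.T)<.012)&(q[:,2]>.0435)&(q[:,2]<.049)]; ce,rad=cv2.minEnclosingCircle(t[:,:2].astype(np.float32)); print("stem",ce,rad,np.median(t[:,:2],0),t[:,2].mean(),len(t)); S=np.array(ce)
d=q[:,:2]-S; rr=np.hypot(*d.T)
p=q[(rr>.020)&(rr<.038)&(q[:,2]>.008)&(q[:,2]<.03)&brass]; 
print("port",len(p),p[:,:2].mean(0),p[:,2].max()); m=p[p[:,2]>.012][:,:2]; a=m.mean(0)-S; print("az from stem",np.degrees(np.arctan2(a[1],a[0])))
vx,vy,x0,y0=cv2.fitLine(m.astype(np.float32),cv2.DIST_L2,0,1e-3,1e-3).ravel(); print("line az",np.degrees(np.arctan2(vy,vx)), "perp offset of stem",(S[0]-x0)*vy-(S[1]-y0)*vx)
v,u=343/1.5,0
print("port by pixels top z.018 ends",atz(f,[(338/1.5,264/1.5),(365/1.5,264/1.5)],.017))
E
```

```text
stem (0.44072985649108887, -0.186104878783226) 0.008141747675836086 [ 0.44109047 -0.18570816] 0.046278251838400584 238
port 144 [ 0.41666333 -0.17485065] 0.019039263518719263
az from stem 154.9378049020017
line az -29.345186 perp offset of stem -0.0019841759038703444
port by pixels top z.018 ends [[ 0.4106867  -0.17266921  0.017     ]
 [ 0.42736781 -0.17964871  0.017     ]]
```

```bash
python3 - <<'E'
from h import *
plan([.4408,-.186,.025],down(-25))
E
```

```text
4 rows
  [0.03, 0.06, 0.95, -0.0, 0.0, 0.11]
  [0.03, 0.05, 0.95, -0.0, 0.0, 0.11]
  [0.03, 0.05, 0.95, -0.0, 0.0, 0.11]
  [0.03, 0.05, 0.95, -0.0, 0.0, 0.11]
```

{"op": "send_rows", "data": {"steps": [0.06, 0.1, 0.95, 0, 0, 0.22, 0.06, 0.11, 0.95, 0, 0, 0.22, 0, 0, 0.95, 0, 0, 0, 0, 0, 0.9, 0, 0, 0, 0, 0, 0, 0, 0, 0]}}

```text
t: 2.45
ee_pos: [0.4378, -0.1868, 0.0256]
tool_rot: [0.844, 0.537, -0.002, -0.002]
wrist_force: [-1.2, 0.4, 0.4]
opening: 0.531
finger_force: 0.0
```

```bash
python3 - <<'E'
from h import *
plan([.4408,-.186,.025],down(-25)); f=grab_frame("wrist"); save(f,"w2",None,1.2)
E
```

```text
1 rows
  [0.07, 0.08, 0.02, -0.06, 0.01, -0.02]
```

View pics/w2.png

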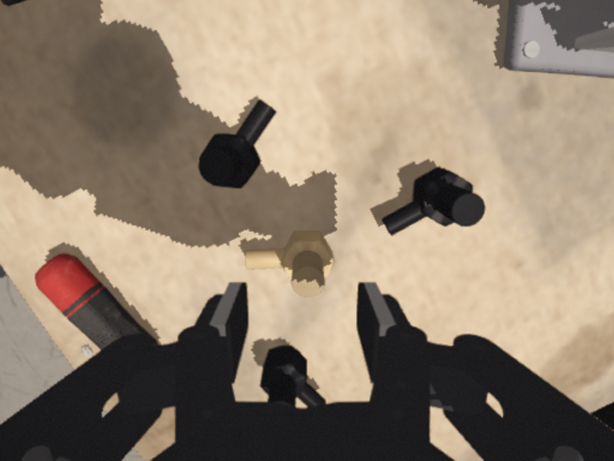

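Valve stem (307,285) sits between the two tips (columns 240 and 365, midpoint 302), port level to the left; look-alike at (285,365) is clear behind the fingers. Small correction, then close.

{"op": "send_rows", "data": {"steps": [0.08, 0.08, 0.02, -0.06, 0, 0, 0, 0, 0, 0, 0, 0]}}

```text
t: 2.75
ee_pos: [0.4449, -0.1863, 0.0278]
tool_rot: [0.843, 0.537, 0.002, 0.003]
wrist_force: [-0.2, -0.2, 1.1]
opening: 0.528
finger_force: 0.0
```

{"op": "send_rows", "data": {"steps": [0, 0, 0, 0, 0, 0, 0, 0, 0, 0, 0, 0, 0, 0, 0, 0, 0, 0, 0, 0, 0, 0, 0, 0, 0, 0, 0, 0, 0, 0], "gripper": 255}}

```text
t: 3.38
ee_pos: [0.4437, -0.1857, 0.0266]
tool_rot: [0.843, 0.537, 0.001, 0.002]
wrist_force: [-1.0, 1.0, -0.1]
opening: 0.004
finger_force: 0.0
```

{"op": "send_rows", "data": {"steps": [0, 0, 0, 0, 0, 0, 0, 0, -0.3, 0, 0, 0, 0, 0, -1, 0, 0, 0, 0, 0, -1, 0, 0, 0, 0, 0, -1, 0, 0, 0]}}

```text
t: 4.0
ee_pos: [0.4433, -0.1855, 0.1272]
tool_rot: [0.843, 0.537, 0.002, 0.002]
wrist_force: [0.5, 0.5, -0.4]
opening: 0.0
finger_force: 0.0
```

```bash
python3 - <<'E'
from h import *
f=grab_frame("wrist"); pickle.dump(f,open("F3.pkl","wb")); save(f,"w3",(130,120,380,384),2)
s=observe(); print(s["ee_pos"],s["opening"]*85,s["finger_force"],R.from_quat(s["tool_rot"]).as_matrix().round(3).tolist())
# shelf frame from rect: az -> tool y az
psi=2.03; ps=np.radians(psi)
c=np.array([.5597,.2024])+0; 
for y in(-127.5,127.5): print(np.array([.5597,.2024]))
E
```

```text
[ 0.44582749 -0.18657598  0.13101273] -0.30739341188831587 0.0 [[0.423, 0.906, 0.011], [0.906, -0.423, -0.005], [0.0, 0.012, -1.0]]
[0.5597 0.2024]
[0.5597 0.2024]
```

View pics/w3.png

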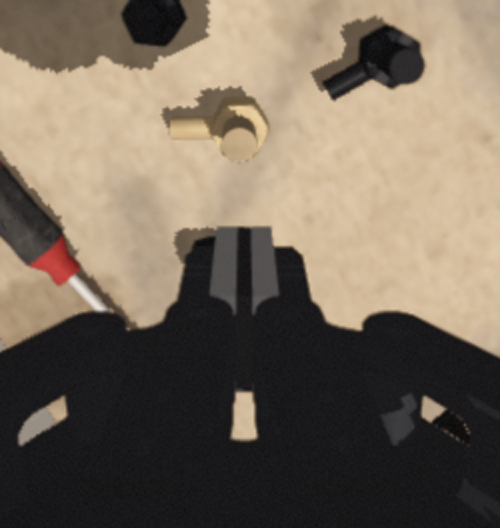

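The picture shows the valve still standing (stem top at (240,137) in the crop) and the shut fingers (tips at (245,228)) empty: they closed short of the stem. I check where the fingers really are with the wrist depth.

```bash
python3 - <<'E'
from h import *
for k in range(4):
    s=observe(); print(s["ee_pos"].round(4),s["joint_vel"].round(3)[:4],s["joint_positions"].round(4))
for n in ("wrist","top","scene"):
    f=grab_frame(n); s=observe(); r=R.from_quat(s["tool_rot"]); P=cloud(f)
    T=r.inv().apply(P.reshape(-1,3)-s["ee_pos"]); rz=f["range_z"]
    m=(abs(T[:,1])<.03)&(abs(T[:,0])<.04)&(T[:,2]>-.05)&(T[:,2]<.02); t=T[m]
    print(n,len(t),rz[230:250,250].round(3)[::4] if n=="wrist" else "")
    if len(t): print(np.percentile(t,[0,2,50,98,100],axis=0).round(4).tolist())
    if n=="wrist":
        t=T[m]; tip=t[t[:,2]>np.percentile(t[:,2],85)]; print("tip",tip.mean(0)); 
        o=-f["extrinsics"][:3,:3].T@f["extrinsics"][:3,3]; print("cam in tool",r.inv().apply(o-s["ee_pos"]),r.inv().apply(f["extrinsics"][2,:3]))
        print("tcp proj",proj(f,s["ee_pos"]))
        q=P.reshape(-1,3); t=q[(np.hypot(q[:,0]-.4408,q[:,1]+.186)<.015)&(q[:,2]>.0435)&(q[:,2]<.05)]; print("stem",len(t),cv2.minEnclosingCircle(t[:,:2].astype(np.float32)))
E
```

```text
[ 0.4458 -0.1866  0.131 ] [-0.001  0.015 -0.023 -0.105] [-3.9620e-01  2.1590e-01 -3.6440e-01  9.7830e-01 -2.0000e-04  1.6111e+00]
[ 0.4458 -0.1866  0.131 ] [-0.001  0.015 -0.023 -0.105] [-3.9620e-01  2.1590e-01 -3.6440e-01  9.7830e-01 -2.0000e-04  1.6111e+00]
[ 0.4458 -0.1866  0.131 ] [-0.001  0.015 -0.023 -0.105] [-3.9620e-01  2.1590e-01 -3.6440e-01  9.7830e-01 -2.0000e-04  1.6111e+00]
[ 0.4458 -0.1866  0.131 ] [-0.001  0.015 -0.023 -0.105] [-3.9620e-01  2.1590e-01 -3.6440e-01  9.7830e-01 -2.0000e-04  1.6111e+00]
wrist 174 [0.335 0.148 0.144 0.139 0.135]
[[0.0078, -0.0127, -0.05], [0.0082, -0.0119, -0.0499], [0.0123, -0.0002, -0.0479], [0.0129, 0.0114, -0.0442], [0.0132, 0.0119, -0.0438]]
tip [ 0.0122503  -0.00028591 -0.04470107]
cam in tool [ 7.14993760e-02  3.61322409e-05 -1.83765029e-01] [-0.27521864 -0.00121364  0.9613809 ]
tcp proj [[251.98001014 223.15195991]]
stem 250 ((0.4408828318119049, -0.18626630306243896), 0.008055760525166988)
top 0 
scene 13 
[[-0.0007, -0.0111, -0.0494], [0.0003, -0.0104, -0.0494], [0.0082, -0.0046, -0.0447], [0.0104, 0.0067, -0.0387], [0.0104, 0.0075, -0.0384]]
```

The shut fingertips are about 40 mm short of the reported TCP (wrist and scene depth agree, and the lateral alignment is good). I open and go down about 40 mm further, step by step.

{"op": "send_rows", "data": {"steps": [-0.07, -0.15, 0, -0.1, 0, 0, 0, 0, 1, 0, 0, 0, 0, 0, 1, 0, 0, 0, 0, 0, 1, 0, 0, 0, 0, 0, 0, 0, 0, 0], "gripper": 120}}

```text
t: 4.82
ee_pos: [0.4356, -0.1845, 0.0329]
tool_rot: [0.843, 0.537, 0.002, 0.003]
wrist_force: [0.1, -0.4, -0.1]
opening: 0.526
finger_force: 0.0
```

```bash
python3 - <<'E'
from h import *
plan([.4409,-.1862,-.012],down(-25))
for n in ("wrist","scene"):
    f=grab_frame(n); s=observe(); r=R.from_quat(s["tool_rot"]); P=cloud(f)
    T=r.inv().apply(P.reshape(-1,3)-s["ee_pos"])
    m=(abs(T[:,1])<.045)&(abs(T[:,1])>.012)&(abs(T[:,0])<.03)&(T[:,2]>-.075)&(T[:,2]<.0); t=T[m]
    print(n,s["opening"],s["ee_pos"],len(t)); 
    if len(t):print(np.percentile(t,[0,2,50,98,100],axis=0).round(4).tolist())
    for sg in(-1,1):
        q=t[t[:,1]*sg>0]
        if len(q): print(" side",sg,len(q),q[:,2].max(),(q[:,1]*sg).min(),q[:,0].max())
E
```

```text
2 rows
  [0.01, 0.09, 0.75, 0.04, 0.0, -0.0]
  [0.01, 0.09, 0.75, 0.04, 0.0, -0.0]
wrist 0.5257814455394229 [ 0.43723224 -0.1851971   0.03435859] 2772
[[-0.0098, -0.0378, -0.075], [-0.0084, -0.0366, -0.0744], [0.0086, 0.0208, -0.0611], [0.0128, 0.0335, -0.0428], [0.0133, 0.0349, -0.0396]]
 side -1 1374 -0.03964877456927965 0.02363984632516325 0.013331715033422831
 side 1 1398 -0.04004834518460225 0.020699276718919257 0.013167375795777503
scene 0.530616627584831 [ 0.43865606 -0.1857687   0.03545692] 91
[[-0.0078, -0.0398, -0.0747], [-0.0071, -0.0389, -0.0742], [0.0054, 0.0187, -0.0572], [0.0102, 0.0261, -0.0406], [0.0108, 0.0272, -0.04]]
 side -1 43 -0.04176714085082837 0.024415532000694115 0.010829275950050477
 side 1 48 -0.04002625073749649 0.018549886850234606 0.010145659648988847
```

{"op": "send_rows", "data": {"steps": [0.03, 0.1, 0.8, 0.08, 0, 0, 0.0, 0.0, 0.75, 0, 0, 0, 0, 0, 0, 0, 0, 0, 0, 0, 0, 0, 0, 0]}}

```text
t: 5.42
ee_pos: [0.4439, -0.1871, -0.0096]
tool_rot: [0.843, 0.537, 0.002, 0.004]
wrist_force: [0.0, -0.8, 0.2]
opening: 0.527
finger_force: 0.0
```

{"op": "send_rows", "data": {"steps": [0, 0, 0, 0, 0, 0, 0, 0, 0, 0, 0, 0, 0, 0, 0, 0, 0, 0, 0, 0, 0, 0, 0, 0, 0, 0, 0, 0, 0, 0], "gripper": 255}}

```text
t: 6.05
ee_pos: [0.4437, -0.187, -0.01]
tool_rot: [0.843, 0.537, 0.002, 0.004]
wrist_force: [-0.6, 0.8, 5.8]
opening: 0.154
finger_force: 58.4
```

{"op": "send_rows", "data": {"steps": [0, 0, -0.5, 0, 0, 0, 0, 0, -1, 0, 0, 0, 0, 0, -1, 0, 0, 0, 0, 0, -1, 0, 0, 0, 0, 0, -1, 0, 0, 0]}}

```text
t: 6.68
ee_pos: [0.4417, -0.1861, 0.1249]
tool_rot: [0.843, 0.537, 0.002, 0.003]
wrist_force: [0.4, -0.3, -0.7]
opening: 0.158
finger_force: 58.6
```

```bash
python3 - <<'E'
from h import *
f=grab_frame("wrist"); pickle.dump(f,open("F4.pkl","wb")); save(f,"w4",(160,130,360,300),4)
s=observe(); r=R.from_quat(s["tool_rot"]); print(s["ee_pos"],s["opening"],s["finger_force"],r.as_matrix().round(3).tolist())
T=r.inv().apply(cloud(f).reshape(-1,3)-s["ee_pos"]); c=f["color"].reshape(-1,3).astype(int)
m=(np.hypot(T[:,0],T[:,1])<.05)&(T[:,2]<.0)&(T[:,2]>-.06)&(c[:,0]-c[:,2]>30); t=T[m]; print(len(t),np.percentile(t,[1,50,99],axis=0).round(4).tolist())
p=t[(t[:,1]<-.016)]; print("port pts",len(p),np.percentile(p,[1,25,50,75,99],axis=0).round(4).tolist())
print(np.degrees(np.polyfit(p[:,1],p[:,0],1)[0]),np.degrees(np.polyfit(p[:,1],p[:,2],1)[0]))
E
```

```text
[ 0.44421291 -0.18718978  0.12870055] 0.15559205852886515 58.6683851480484 [[0.423, 0.906, 0.012], [0.906, -0.423, -0.005], [0.0, 0.013, -1.0]]
2600 [[-0.0073, -0.0366, -0.0539], [0.0049, -0.0049, -0.0288], [0.0126, 0.0088, -0.0095]]
port pts 592 [[-0.006, -0.0373, -0.0508], [-0.0005, -0.0333, -0.0252], [0.0018, -0.0291, -0.0242], [0.0033, -0.0245, -0.0225], [0.0081, -0.0167, -0.013]]
11.82978830159102 3.384154656597944
```

View pics/w4.png

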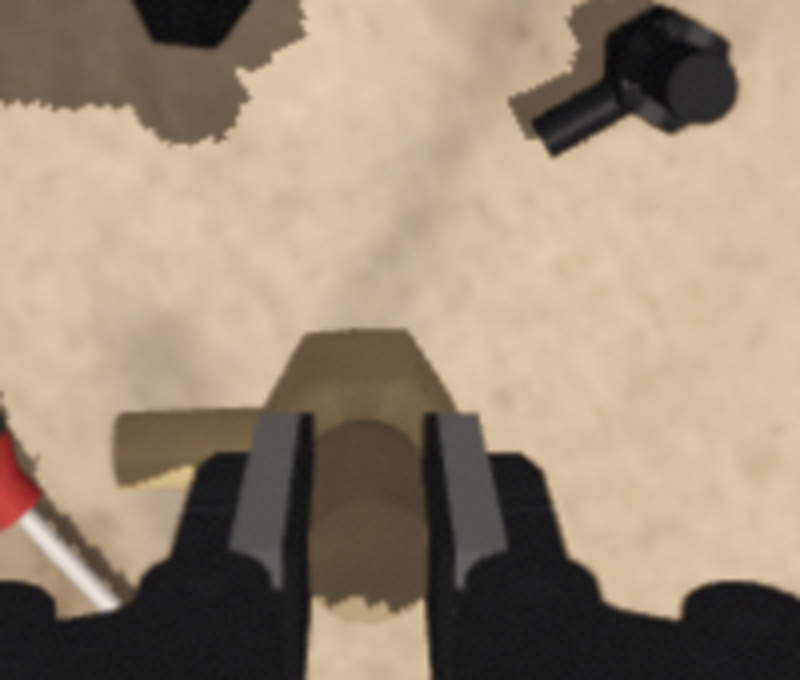

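Valve held; in the crop the body's front edge (305,332)–(408,328) and port edge (118,415)–(255,410) show the port about 2° off the tool's −y. Now to a hover just short of the pad.

```bash
python3 - <<'E'
from h import *
s=observe(); r=R.from_quat(s["tool_rot"])
plan([.56,.015,.15],R.from_rotvec([0,0,np.radians(24.9)])*r)
E
```

```text
8 rows
  [0.97, 0.08, -0.09, 0.0, 0.01, -0.62]
  [0.96, 0.13, -0.09, 0.0, 0.01, -0.62]
  [0.95, 0.19, -0.09, 0.0, 0.01, -0.62]
  [0.94, 0.24, -0.09, 0.0, 0.01, -0.62]
  [0.93, 0.29, -0.08, 0.0, 0.01, -0.62]
  [0.91, 0.34, -0.08, 0.0, 0.01, -0.62]
  [0.89, 0.39, -0.08, 0.0, 0.01, -0.62]
  [0.87, 0.44, -0.08, 0.0, 0.01, -0.62]
```

{"op": "send_rows", "data": {"steps": [0.97, 0.08, -0.1, 0, 0.01, -0.62, 0.96, 0.13, -0.1, 0, 0.01, -0.62, 0.95, 0.19, -0.1, 0, 0.01, -0.62, 0.94, 0.24, -0.1, 0, 0.01, -0.62, 0.93, 0.29, -0.1, 0, 0.01, -0.62]}}

```text
t: 7.35
ee_pos: [0.5146, -0.0591, 0.1389]
tool_rot: [0.763, 0.647, 0.003, 0.002]
wrist_force: [1.7, -0.3, -1.2]
opening: 0.159
finger_force: 58.7
```

{"op": "send_rows", "data": {"steps": [0.91, 0.34, -0.08, 0, 0.01, -0.62, 0.89, 0.39, -0.08, 0, 0.01, -0.62, 0.87, 0.44, -0.08, 0, 0.01, -0.62, 0, 0, 0, 0, 0, 0, 0, 0, 0, 0, 0, 0]}}

```text
t: 7.98
ee_pos: [0.5576, 0.0155, 0.1464]
tool_rot: [0.708, 0.706, 0.003, 0.001]
wrist_force: [-0.1, -0.3, -0.8]
opening: 0.155
finger_force: 58.6
```

```bash
python3 - <<'E'
from h import *
f=grab_frame("wrist"); pickle.dump(f,open("F5.pkl","wb")); save(f,"w5",None,1.5)
s=observe(); r=R.from_quat(s["tool_rot"]); print(s["ee_pos"],s["finger_force"],r.as_matrix().round(3).tolist())
P=cloud(f); q=P.reshape(-1,3); c=f["color"].reshape(-1,3).astype(int).sum(1)
m=(np.hypot(q[:,0]-.567,q[:,1]-.077)<.034)&(q[:,2]<.06)&(c<150); t=q[m]; print("pad",len(t),t[:,2].mean(),np.ptp(t,axis=0),(t.min(0)+t.max(0))/2,cv2.minEnclosingCircle(t[:,:2].astype(np.float32)))
# board: front edge line fit
b=q[(abs(q[:,2]-.0455)<.008)&(q[:,1]>.03)&(q[:,1]<.37)&(q[:,0]<.6)&(q[:,0]>.48)]
ys=np.arange(.04,.34,.01); e=[(np.percentile(b[abs(b[:,1]-y)<.005][:,0],1),y) for y in ys if (abs(b[:,1]-y)<.005).sum()>30]
e=np.array(e); k=np.polyfit(e[:,1],e[:,0],1); print("front edge",len(e),np.degrees(np.arctan(-k[0])),np.polyval(k,.077),(e[:,0]-np.polyval(k,e[:,1])).std())
E
```

```text
[0.55750667 0.01518648 0.1465566 ] 58.64790737628937 [[0.004, 1.0, 0.006], [1.0, -0.004, 0.003], [0.003, 0.006, -1.0]]
pad 2661 0.048425892318495777 [0.05041443 0.04947613 0.00502137] [0.56782541 0.07781775 0.04858254] ((0.5676591992378235, 0.07779840379953384), 0.025897126644849777)
front edge 14 2.1339258494180955 0.5143849258671256 0.00035381604955395693
```

View pics/w5.png

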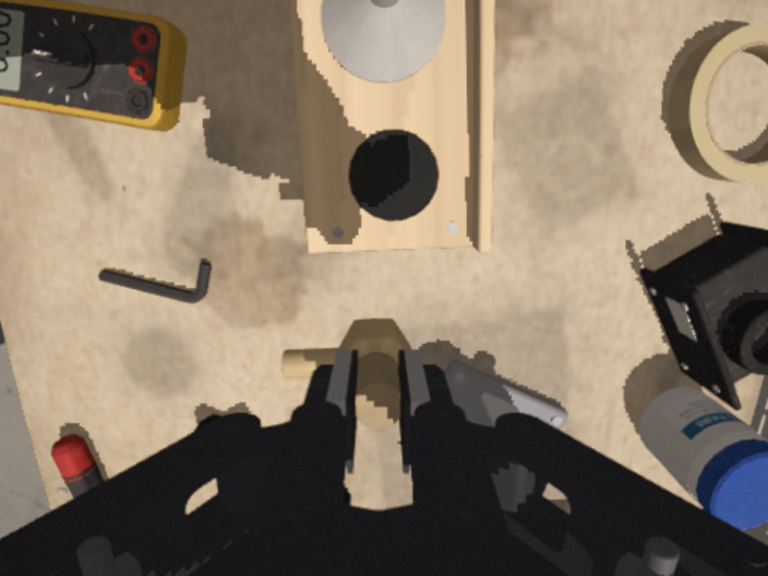

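Pad centre at (393,175), fully visible, with the funnel above at (383,20) and the valve level with port to the left (shelf front). Moving over it and down.

```bash
python3 - <<'E'
from h import *
r=R.from_quat(observe()["tool_rot"])
plan([.568,.078,.115],R.from_rotvec([0,0,np.radians(.2)])*r)
E
```

```text
3 rows
  [0.7, 0.11, 0.35, 0.0, 0.0, -0.01]
  [0.7, 0.11, 0.35, 0.0, 0.0, -0.01]
  [0.7, 0.11, 0.35, 0.0, 0.0, -0.01]
```

{"op": "send_rows", "data": {"steps": [0.7, 0.11, 0.35, 0, 0, -0.04, 0.7, 0.11, 0.35, 0, 0, 0, 0.7, 0.11, 0.35, 0, 0, 0, 0, 0, 0, 0, 0, 0, 0, 0, 0, 0, 0, 0]}}

```text
t: 8.65
ee_pos: [0.5684, 0.0792, 0.1157]
tool_rot: [0.707, 0.707, 0.004, 0.001]
wrist_force: [-0.1, -0.0, -0.8]
opening: 0.161
finger_force: 58.6
```

```bash
python3 - <<'E'
from h import *
f=grab_frame("wrist"); s=observe(); r=R.from_quat(s["tool_rot"]); print(s["ee_pos"],s["joint_vel"].round(3)); plan([.568,.078,.045],r)
E
```

```text
[0.56863581 0.07886086 0.11602855] [-0.012 -0.007  0.002 -0.    -0.    -0.001]
3 rows
  [-0.01, -0.01, 0.79, 0.0, 0.0, 0.0]
  [-0.01, -0.01, 0.79, 0.0, 0.0, 0.0]
  [-0.01, -0.01, 0.79, 0.0, 0.0, 0.0]
```

{"op": "send_rows", "data": {"steps": [-0.03, -0.02, 0.8, 0, 0, 0, 0, 0, 0.8, 0, 0, 0, 0, 0, 0.7, 0, 0, 0, 0, 0, 0, 0, 0, 0, 0, 0, 0, 0, 0, 0]}}

```text
t: 9.32
ee_pos: [0.5694, 0.078, 0.048]
tool_rot: [0.707, 0.707, 0.005, 0.002]
wrist_force: [0.1, -0.7, -0.1]
opening: 0.156
finger_force: 58.6
```

{"op": "send_rows", "data": {"steps": [0, 0, 0.1, 0, 0, 0, 0, 0, 0, 0, 0, 0]}}

```text
t: 9.57
ee_pos: [0.569, 0.0782, 0.0446]
tool_rot: [0.707, 0.707, 0.005, 0.002]
wrist_force: [0.8, 0.6, -1.4]
opening: 0.157
finger_force: 58.6
```

{"op": "send_rows", "data": {"steps": [-0.02, -0.02, 0.12, 0, 0, 0, 0, 0, 0, 0, 0, 0]}}

```text
t: 9.82
ee_pos: [0.5676, 0.0776, 0.0401]
tool_rot: [0.707, 0.707, 0.004, 0.001]
wrist_force: [0.4, -0.0, -1.7]
opening: 0.158
finger_force: 58.6
```

{"op": "send_rows", "data": {"steps": [0, 0, 0.07, 0, 0, 0, 0, 0, 0, 0, 0, 0]}}

```text
t: 10.07
ee_pos: [0.5681, 0.0777, 0.0382]
tool_rot: [0.707, 0.707, 0.004, 0.001]
wrist_force: [0.6, 0.6, 0.3]
opening: 0.157
finger_force: 58.7
```

{"op": "send_rows", "data": {"steps": [0, 0, 0.05, 0, 0, 0, 0, 0, 0, 0, 0, 0]}}

```text
t: 10.32
ee_pos: [0.5682, 0.0778, 0.0381]
tool_rot: [0.707, 0.707, 0.005, 0.002]
wrist_force: [-2.4, -0.1, 6.8]
opening: 0.155
finger_force: 59.6
```

Contact at the expected height (6.8 N). Release and back off upwards.

{"op": "send_rows", "data": {"steps": [0, 0, 0, 0, 0, 0, 0, 0, 0, 0, 0, 0, 0, 0, 0, 0, 0, 0], "gripper": 140}}

```text
t: 10.7
ee_pos: [0.568, 0.0777, 0.0366]
tool_rot: [0.707, 0.707, 0.004, 0.001]
wrist_force: [-0.4, -0.1, 0.3]
opening: 0.45
finger_force: 0.0
```

{"op": "send_rows", "data": {"steps": [0, 0, -0.3, 0, 0, 0, 0, 0, -0.8, 0, 0, 0, 0, 0, -1, 0, 0, 0, 0, 0, -1, 0, 0, 0, 0, 0, -1, 0, 0, 0]}}

```text
t: 11.32
ee_pos: [0.5671, 0.0772, 0.1614]
tool_rot: [0.707, 0.707, 0.004, 0.002]
wrist_force: [0.0, 0.3, 0.6]
opening: 0.455
finger_force: 0.0
```

```bash
python3 - <<'E'
from h import *
f=grab_frame("wrist"); g=grab_frame("top"); pickle.dump((f,g),open("F6.pkl","wb"))
s=observe(); print(s["t"],s["ee_pos"],s["opening"])
q=cloud(f).reshape(-1,3); t=q[(np.hypot(q[:,0]-.5677,q[:,1]-.0778)<.03)&(q[:,2]>.0905)&(q[:,2]<.1)]; print("stem",len(t),t[:,2].mean(),cv2.minEnclosingCircle(t[:,:2].astype(np.float32)))
uv=proj(f,[.5677,.0778,.06])[0]; x,y=map(int,uv); print(x,y)
a=cv2.resize(f["color"][max(0,y-70):y+70,max(0,x-95):x+95],None,fx=4,fy=4,interpolation=cv2.INTER_CUBIC); cv2.imwrite("pics/w6.png",a[:,:,::-1])
plan([.558,.30,.17],R.from_quat(s["tool_rot"]))
E
```

```text
11.425 [0.56990303 0.07756996 0.16401476] 0.45563509120870227
stem 284 0.09424165568215667 ((0.5671015977859497, 0.07686558365821838), 0.008133962750434875)
250 184
8 rows
  [0.93, -0.05, -0.02, 0.0, 0.0, 0.0]
  [0.93, -0.05, -0.02, 0.0, 0.0, 0.0]
  [0.93, -0.05, -0.02, 0.0, 0.0, 0.0]
  [0.93, -0.05, -0.02, 0.0, 0.0, 0.0]
  [0.93, -0.05, -0.02, 0.0, 0.0, 0.0]
  [0.93, -0.05, -0.02, 0.0, 0.0, 0.0]
  [0.93, -0.05, -0.02, 0.0, 0.0, 0.0]
  [0.93, -0.05, -0.02, 0.0, 0.0, 0.0]
```

View pics/w6.png

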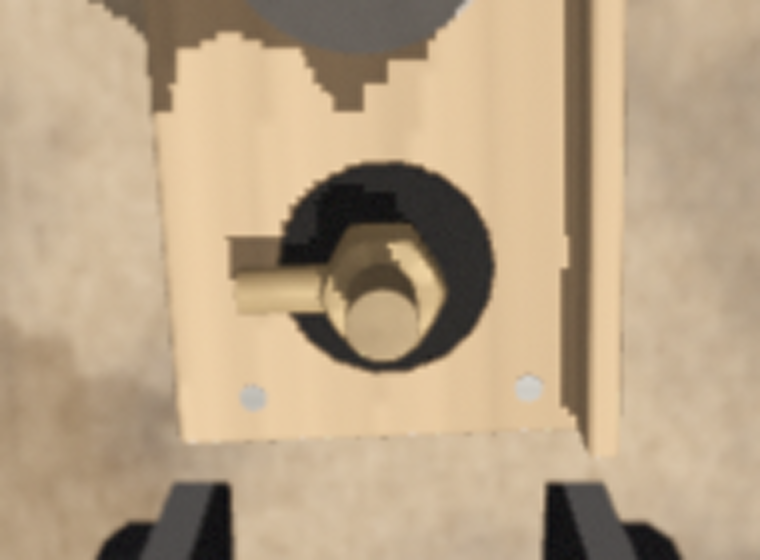

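Valve stands upright and free on the pad (stem top (383,322), pad centre about (388,266), port square to the shelf's front edge); measured stem is within 1 mm of the pad centre. Now the piston.

{"op": "send_rows", "data": {"steps": [1, -0.05, 0, 0, 0, 0, 1, -0.05, 0, 0, 0, 0, 1, -0.05, 0, 0, 0, 0, 1, -0.05, 0, 0, 0, 0, 1, -0.05, 0, 0, 0, 0], "gripper": 110}}

```text
t: 12.05
ee_pos: [0.5591, 0.228, 0.1595]
tool_rot: [0.707, 0.707, 0.004, 0.001]
wrist_force: [-0.6, 0.3, 0.7]
opening: 0.568
finger_force: 0.0
```

{"op": "send_rows", "data": {"steps": [1, -0.05, 0, 0, 0, 0, 1, -0.05, 0, 0, 0, 0, 0.5, 0, 0, 0, 0, 0, 0, 0, 0, 0, 0, 0, 0, 0, 0, 0, 0, 0]}}

```text
t: 12.68
ee_pos: [0.5565, 0.3011, 0.1603]
tool_rot: [0.707, 0.707, 0.004, 0.002]
wrist_force: [-0.1, 0.2, -0.9]
opening: 0.568
finger_force: 0.0
```

```bash
python3 - <<'E'
from h import *
f=grab_frame("wrist"); pickle.dump(f,open("F7.pkl","wb"))
s=observe(); print(s["t"],s["ee_pos"],s["opening"],s["joint_vel"].round(3))
q=cloud(f).reshape(-1,3); n=np.hypot(q[:,0]-.558,q[:,1]-.328)<.04
for lo,hi in((.096,.106),(.056,.068)):
    t=q[n&(q[:,2]>lo)&(q[:,2]<hi)]; print(len(t),t[:,2].mean(),cv2.minEnclosingCircle(t[:,:2].astype(np.float32)),(t.min(0)+t.max(0))/2) if len(t) else 0
plan([.558,.328,.12],down(0))
E
```

```text
12.725 [0.55660578 0.30102306 0.16043898] 0.5710378129314463 [-0.003 -0.003  0.002 -0.003  0.003 -0.   ]
981 0.10033787790278069 ((0.5594561100006104, 0.3302017152309418), 0.014172917231917381) [0.55950935 0.33050034 0.09944875]
1760 0.059596427356547625 ((0.5591505169868469, 0.3302021324634552), 0.027799639850854874) [0.55881145 0.33023639 0.06173758]
2 rows
  [0.45, 0.02, 0.68, 0.04, -0.02, -0.01]
  [0.45, 0.02, 0.67, 0.04, -0.02, -0.01]
```

{"op": "send_rows", "data": {"steps": [0.5, 0.06, 0.5, 0.08, -0.04, -0.02, 0.48, 0.06, 0.5, 0.06, 0, 0, 0, 0, 0.3, 0, 0, 0, 0, 0, 0, 0, 0, 0, 0, 0, 0, 0, 0, 0]}}

```text
t: 13.35
ee_pos: [0.5603, 0.3315, 0.1217]
tool_rot: [0.707, 0.708, -0.001, -0.002]
wrist_force: [0.2, -0.4, 0.2]
opening: 0.571
finger_force: 0.0
```

```bash
python3 - <<'E'
from h import *
grab_frame("wrist"); plan([.5592,.3302,.037],down(0))
E
```

```text
3 rows
  [-0.02, -0.01, 0.95, -0.01, -0.0, 0.01]
  [-0.02, -0.01, 0.95, -0.01, -0.0, 0.01]
  [-0.02, -0.01, 0.95, -0.01, -0.0, 0.01]
```

{"op": "send_rows", "data": {"steps": [-0.05, -0.03, 0.95, -0.03, 0, 0, 0, 0, 0.95, 0, 0, 0, 0, 0, 0.9, 0, 0, 0, 0, 0, 0, 0, 0, 0, 0, 0, 0, 0, 0, 0]}}

```text
t: 14.02
ee_pos: [0.5601, 0.3306, 0.0391]
tool_rot: [0.707, 0.708, 0.0, -0.0]
wrist_force: [0.1, 1.0, 0.2]
opening: 0.568
finger_force: 0.0
```

```bash
python3 - <<'E'
from h import *
grab_frame("wrist"); s=observe(); print(s["ee_pos"]); plan([.5592,.3302,.037],down(0))
E
```

```text
[0.56040668 0.33081479 0.03944078]
1 rows
  [-0.02, -0.04, 0.08, 0.01, -0.02, 0.02]
```

{"op": "send_rows", "data": {"steps": [-0.02, -0.04, 0.06, 0, 0, 0, 0, 0, 0, 0, 0, 0]}}

```text
t: 14.32
ee_pos: [0.5582, 0.3297, 0.0365]
tool_rot: [0.707, 0.708, -0.0, -0.001]
wrist_force: [0.6, -0.7, -0.4]
opening: 0.567
finger_force: 0.0
```

{"op": "send_rows", "data": {"steps": [0, 0, 0, 0, 0, 0, 0, 0, 0, 0, 0, 0, 0, 0, 0, 0, 0, 0, 0, 0, 0, 0, 0, 0, 0, 0, 0, 0, 0, 0], "gripper": 255}}

```text
t: 14.95
ee_pos: [0.5583, 0.3297, 0.0363]
tool_rot: [0.707, 0.708, -0.0, -0.001]
wrist_force: [-0.4, -0.1, 4.8]
opening: 0.289
finger_force: 58.8
```

{"op": "send_rows", "data": {"steps": [0, 0, -0.4, 0, 0, 0, 0, 0, -0.8, 0, 0, 0, 0, 0, -1, 0, 0, 0, 0, 0, -1, 0, 0, 0, 0, 0, -1, 0, 0, 0]}}

```text
t: 15.58
ee_pos: [0.5576, 0.3293, 0.1627]
tool_rot: [0.707, 0.708, -0.001, -0.001]
wrist_force: [-0.5, 0.4, -1.0]
opening: 0.288
finger_force: 58.9
```

```bash
cat >> h.py <<'E'
L=np.array([.6152,-.1098,.1082]); az=np.radians(155); t35=np.radians(35)
u=-np.array([np.cos(az),np.sin(az),0]); n=-u*np.sin(t35)+np.array([0,0,np.cos(t35)])
yt=u*np.cos(t35)+np.array([0,0,np.sin(t35)]); RT=R.from_matrix(np.c_[np.cross(yt,-n),yt,-n])
E
python3 - <<'E'
from h import *
f=grab_frame("wrist"); s=observe(); r=R.from_quat(s["tool_rot"]); print(s["t"],s["ee_pos"],s["opening"],s["finger_force"])
T=r.inv().apply(cloud(f).reshape(-1,3)-s["ee_pos"]); c=f["color"].reshape(-1,3).astype(int).sum(1)
m=(np.hypot(T[:,0],T[:,1])<.034)&(T[:,2]>-.03)&(T[:,2]<.03)&(c>250); t=T[m]; print(len(t),np.percentile(t,[1,25,50,75,99],axis=0).round(4).tolist())
print("RT",RT.as_matrix().round(3).tolist())
A=[.53,.10,.24]; plan(A,r)
print("then"); plan(L+n*.14,RT,np.array(A),r)
E
```

```text
15.625 [0.55976377 0.33062729 0.16737169] 0.28462847794655066 58.888245318084955
3566 [[-0.0032, -0.0278, -0.0287], [0.008, -0.0128, -0.02], [0.0129, -0.0011, -0.019], [0.0187, 0.0108, -0.0178], [0.0264, 0.0258, -0.012]]
RT [[0.423, 0.742, 0.52], [0.906, -0.346, -0.242], [-0.0, 0.574, -0.819]]
8 rows
  [-0.96, -0.12, -0.31, 0.0, 0.0, 0.0]
  [-0.96, -0.12, -0.31, 0.0, 0.0, 0.0]
  [-0.96, -0.12, -0.31, 0.0, 0.0, 0.0]
  [-0.96, -0.12, -0.31, 0.0, 0.0, 0.0]
  [-0.96, -0.12, -0.31, 0.0, 0.0, 0.0]
  [-0.96, -0.12, -0.31, 0.0, 0.0, 0.0]
  [-0.96, -0.12, -0.31, 0.0, 0.0, 0.0]
  [-0.96, -0.12, -0.31, 0.0, 0.0, 0.0]
then
7 rows
  [-0.84, 0.06, 0.08, -0.98, -0.23, 0.69]
  [-0.83, 0.1, 0.1, -0.98, -0.23, 0.69]
  [-0.82, 0.14, 0.13, -0.98, -0.23, 0.69]
  [-0.81, 0.18, 0.16, -0.98, -0.23, 0.69]
  [-0.79, 0.21, 0.19, -0.98, -0.23, 0.69]
  [-0.78, 0.24, 0.23, -0.98, -0.23, 0.69]
  [-0.76, 0.27, 0.26, -0.98, -0.23, 0.69]
```

{"op": "send_rows", "data": {"steps": [-0.95, -0.12, -0.3, 0, 0, 0, -0.95, -0.12, -0.3, 0, 0, 0, -0.95, -0.12, -0.3, 0, 0, 0, -0.95, -0.12, -0.3, 0, 0, 0, -0.95, -0.12, -0.3, 0, 0, 0]}}

```text
t: 16.25
ee_pos: [0.539, 0.1847, 0.2062]
tool_rot: [0.707, 0.707, -0.002, -0.001]
wrist_force: [0.9, 0.4, -0.4]
opening: 0.286
finger_force: 58.9
```

{"op": "send_rows", "data": {"steps": [-0.95, -0.12, -0.3, 0, 0, 0, -0.95, -0.12, -0.3, 0, 0, 0, -0.95, -0.12, -0.3, 0, 0, 0, 0, 0, 0, 0, 0, 0, 0, 0, 0, 0, 0, 0]}}

```text
t: 16.88
ee_pos: [0.5291, 0.1012, 0.2331]
tool_rot: [0.707, 0.707, -0.001, -0.001]
wrist_force: [0.7, 0.2, -1.1]
opening: 0.291
finger_force: 58.9
```

```bash
python3 - <<'E'
from h import *
f=grab_frame("wrist"); s=observe(); r=R.from_quat(s["tool_rot"]); print(s["t"],s["ee_pos"],s["joint_vel"].round(3))
T=r.inv().apply(cloud(f).reshape(-1,3)-s["ee_pos"]); c=f["color"].reshape(-1,3).astype(int).sum(1)
m=(np.hypot(T[:,0],T[:,1])<.034)&(T[:,2]>-.04)&(T[:,2]<.03)&(c>250); t=T[m]; print(len(t),np.percentile(t,[1,25,50,75,99],axis=0).round(4).tolist())
ft=t[(np.hypot(t[:,0],t[:,1])<.026)&(np.hypot(t[:,0],t[:,1])>.016)]; print("foot top z",np.median(ft[:,2]),np.linalg.lstsq(np.c_[ft[:,:2],np.ones(len(ft))],ft[:,2],rcond=None)[0])
plan(L+n*.14,RT)
E
```

```text
16.925 [0.52926306 0.10156817 0.23306837] [ 0.015  0.007  0.007  0.    -0.001 -0.001]
3764 [[-0.0023, -0.0256, -0.0389], [0.0087, -0.0102, -0.0249], [0.013, 0.0013, -0.0239], [0.0191, 0.0122, -0.0228], [0.0271, 0.0279, -0.0169]]
foot top z -0.023718959977070013 [ 0.00944764 -0.03003    -0.02376071]
7 rows
  [-0.85, 0.06, 0.05, -0.99, -0.22, 0.69]
  [-0.84, 0.11, 0.07, -0.99, -0.22, 0.69]
  [-0.83, 0.15, 0.1, -0.99, -0.22, 0.69]
  [-0.82, 0.19, 0.13, -0.99, -0.22, 0.69]
  [-0.8, 0.23, 0.16, -0.99, -0.22, 0.69]
  [-0.78, 0.26, 0.2, -0.99, -0.22, 0.69]
  [-0.76, 0.29, 0.24, -0.99, -0.22, 0.69]
```

{"op": "send_rows", "data": {"steps": [-0.85, 0.06, 0.05, -0.99, -0.22, 0.69, -0.84, 0.11, 0.07, -0.99, -0.22, 0.69, -0.83, 0.15, 0.1, -0.99, -0.22, 0.69, -0.82, 0.19, 0.13, -0.99, -0.22, 0.69, -0.8, 0.23, 0.16, -0.99, -0.22, 0.69]}}

```text
t: 17.55
ee_pos: [0.5389, -0.0254, 0.226]
tool_rot: [0.787, 0.577, 0.117, 0.184]
wrist_force: [-0.4, 0.9, -0.6]
opening: 0.283
finger_force: 59.1
```

{"op": "send_rows", "data": {"steps": [-0.78, 0.26, 0.2, -0.99, -0.22, 0.69, -0.76, 0.29, 0.24, -0.99, -0.22, 0.69, 0, 0, 0, 0, 0, 0, 0, 0, 0, 0, 0, 0, 0, 0, 0, 0, 0, 0]}}

```text
t: 18.18
ee_pos: [0.5452, -0.0753, 0.2249]
tool_rot: [0.803, 0.514, 0.163, 0.255]
wrist_force: [0.5, -0.4, -0.4]
opening: 0.285
finger_force: 59.2
```

```bash
cat > chk.py <<'E'
from h import *
f=grab_frame("wrist"); g=grab_frame("scene"); tp=grab_frame("top"); s=observe(); r=R.from_quat(s["tool_rot"]); pickle.dump((f,g,tp),open("F8.pkl","wb"))
print(s["t"],s["ee_pos"],"rot err deg",np.degrees((r.inv()*RT).as_rotvec()).round(2),s["joint_positions"].round(2))
print("TCP rel lens: along n",(s["ee_pos"]-L)@n,"side",r.inv().apply(s["ee_pos"]-L).round(4))
def foot(ff,nm):
    T=r.inv().apply(cloud(ff).reshape(-1,3)-s["ee_pos"]); c=ff["color"].reshape(-1,3).astype(int)
    m=(np.hypot(T[:,0],T[:,1])<.034)&(T[:,2]>-.04)&(T[:,2]<.03)&(c.sum(1)>250); t=T[m]; 
    print(nm,len(t),np.percentile(t,[1,50,99],axis=0).round(4).tolist())
    h=np.hypot(t[:,0],t[:,1]); ft=t[(h<.026)&(h>.016)]; print("   foot top z",np.median(ft[:,2]))
foot(f,"wrist"); foot(tp,"top"); foot(g,"scene")
# lens again from wrist
q=cloud(f).reshape(-1,3); c=f["color"].reshape(-1,3).astype(int)
m=np.linalg.norm(q-L,axis=1)<.036; p=q[m]
if len(p)>50:
    print("lens pts",len(p),p.mean(0),np.median((p-L)@n))
plan(L+n*.092,RT)
E
python3 chk.py
```

```text
18.325 [ 0.54446334 -0.07567626  0.22430461] rot err deg [ 0.15 -0.08  0.17] [ 0.03 -0.11 -0.69  0.43 -0.26  1.96]
TCP rel lens: along n 0.14015057250439764 side [ 0.0012  0.0026 -0.1401]
wrist 3926 [[-0.0012, -0.0254, -0.0392], [0.0144, 0.0022, -0.0238], [0.0284, 0.0283, -0.017]]
   foot top z -0.02387154501417156
top 165 [[-0.0274, -0.0175, -0.0276], [0.0047, 0.0156, -0.0225], [0.0258, 0.03, -0.0131]]
   foot top z -0.023426024706057196
scene 133 [[0.0034, -0.0259, -0.0313], [0.0169, -0.0028, -0.0228], [0.0276, 0.0217, -0.0147]]
   foot top z -0.02294186180657392
lens pts 2257 [ 0.61837412 -0.10033737  0.10803277] 0.0005676097842603503
2 rows
  [-0.02, -0.04, 0.8, 0.01, -0.01, 0.02]
  [-0.02, -0.04, 0.8, 0.01, -0.01, 0.02]
```

{"op": "send_rows", "data": {"steps": [-0.02, -0.05, 0.8, 0, 0, 0.02, -0.02, -0.05, 0.78, 0, 0, 0, 0, 0, 0, 0, 0, 0, 0, 0, 0, 0, 0, 0, 0, 0, 0, 0, 0, 0]}}

```text
t: 18.95
ee_pos: [0.566, -0.0875, 0.1844]
tool_rot: [0.804, 0.513, 0.163, 0.255]
wrist_force: [0.7, 0.8, -0.8]
opening: 0.286
finger_force: 59.2
```

```bash
python3 chk.py; cat > fit.py <<'E'
from h import *
f,g,tp=pickle.load(open("F8.pkl","rb")); s=observe(); r=R.from_quat(s["tool_rot"])
T=r.inv().apply(cloud(f).reshape(-1,3)-s["ee_pos"]); c=f["color"].reshape(-1,3).astype(int)
h=np.hypot(T[:,0],T[:,1]); t=T[(h<.0255)&(h>.015)&(abs(T[:,2]+.0238)<.006)&(c.sum(1)>250)]
for k in range(4):
    A=np.c_[t[:,:2],np.ones(len(t))]; w=np.linalg.lstsq(A,t[:,2],rcond=None)[0]; e=t[:,2]-A@w; t=t[abs(e)<2.5*e.std()]
print("foot top plane",len(t),w,"std",e.std(),"deg",np.degrees(w[:2]))
# rim circle: outermost white points per direction
p=T[(abs(T[:,2]+.022)<.008)&(h<.036)&(c.sum(1)>250)]; a=np.degrees(np.arctan2(p[:,1],p[:,0])); hp=np.hypot(p[:,0],p[:,1])
rim=np.array([p[k][np.argsort(hp[k])[-3]][:2] for b in range(-180,180,8) for k in [np.nonzero((a>=b)&(a<b+8))[0]] if len(k)>25 and hp[k].max()>.024])
x=np.linalg.lstsq(np.c_[2*rim,np.ones(len(rim))],(rim**2).sum(1),rcond=None)[0]; print("rim",len(rim),x[:2],np.sqrt(x[2]+x[:2]@x[:2]))
# silhouette check: overlay predicted piston circles (underside, foot top, head top) and lens ring
out=[]
for ff,sc in((f,1),(g,3),(tp,3)):
    im=ff["color"][:,:,::-1].copy(); th=np.linspace(0,2*np.pi,73)
    im=cv2.resize(im,None,fx=sc,fy=sc,interpolation=cv2.INTER_CUBIC)
    for rr,z,col in((.028,-.007,(0,0,255)),(.028,-.024,(0,255,0)),(.014,-.062,(255,0,0))):
        X=r.apply(np.c_[rr*np.cos(th),rr*np.sin(th),0*th+z])+s["ee_pos"]; cv2.polylines(im,[((proj(ff,X)+.5)*sc-.5).round().astype(np.int32)],True,col,1)
    X=np.array([L+.033*(np.cos(v)*np.cross(yt,-n)+np.sin(v)*yt) for v in th]); cv2.polylines(im,[((proj(ff,X)+.5)*sc-.5).round().astype(np.int32)],True,(255,0,255),1)
    u,v=((proj(ff,L+.06*n)[0])*sc).astype(int); out.append(im[max(0,v-150):max(0,v-150)+300,max(0,u-130):max(0,u-130)+260])
W=np.zeros((300,780,3),np.uint8)
for i,o in enumerate(out): W[:o.shape[0],260*i:260*i+o.shape[1]]=o
cv2.imwrite("pics/fin.png",W)
E
python3 fit.py
```

```text
19.1 [ 0.56576622 -0.08750091  0.18407599] rot err deg [ 0.19 -0.07  0.04] [-0.   -0.03 -0.74  0.29 -0.24  1.93]
TCP rel lens: along n 0.09325685320966541 side [-0.0006 -0.0006 -0.0933]
wrist 3908 [[-0.0017, -0.0257, -0.0389], [0.0139, 0.0018, -0.0238], [0.0279, 0.0279, -0.0168]]
   foot top z -0.023784019988991732
top 148 [[-0.0283, -0.0141, -0.0273], [0.0049, 0.0164, -0.0227], [0.0254, 0.0293, -0.0141]]
   foot top z -0.023225882533641124
scene 112 [[0.0041, -0.0261, -0.0286], [0.0172, -0.005, -0.0229], [0.0282, 0.0206, -0.0155]]
   foot top z -0.023232285204499686
lens pts 2446 [ 0.62031794 -0.09670292  0.10811944] 0.0005142961046833906
1 rows
  [0.02, 0.03, 0.04, 0.04, -0.01, 0.01]
foot top plane 1973 [ 0.0073673  -0.02771624 -0.0239888 ] std 0.0007915221435760673 deg [ 0.42211528 -1.58802354]
rim 23 [2.61947491e-05 1.15135129e-03] 0.028687011372016093
```

View pics/fin.png

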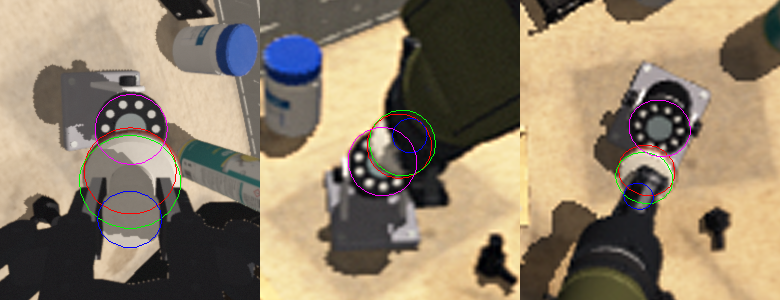

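Overlays fit: predicted piston circles lie on the piston and the lens ring (magenta) on the ring light in all three views. One control check of the 1.6° foot tilt seen in the depth fit, against the shot before gripping.

```bash
python3 - <<'E'
from h import *
def fit(t):
    for k in range(4):
        A=np.c_[t[:,:2],np.ones(len(t))]; w=np.linalg.lstsq(A,t[:,2],rcond=None)[0]; e=t[:,2]-A@w; t=t[abs(e)<2.5*e.std()]
    return len(t),np.degrees(w[:2]).round(2),w[2].round(4),e.std().round(5)
f=pickle.load(open("F7.pkl","rb")); q=cloud(f).reshape(-1,3); d=q-[.5592,.3302,0]; h=np.hypot(d[:,0],d[:,1]); c=f["color"].reshape(-1,3).astype(int).sum(1)
print("foot standing (world x,y)",fit(d[(h<.0255)&(h>.016)&(abs(d[:,2]-.061)<.006)&(c>250)]))
print("head",fit(d[(h<.0125)&(abs(d[:,2]-.1)<.006)]))
print("bench",fit(d[(abs(d[:,2])<.006)]))
f,g,tp=pickle.load(open("F8.pkl","rb")); q=cloud(f).reshape(-1,3)
print("bench now",fit((q-[.6,-.1,0])[abs(q[:,2])<.008]))
B=np.c_[np.cross(yt,-n),yt,-n]; t=(q-L)@B; h=np.hypot(t[:,0],t[:,1]); print("lens/ring face",fit(t[(h<.031)&(abs(t[:,2])<.008)]))
for nm,ff,rad in(("scene0",pickle.load(open("F0.pkl","rb"))["scene"],.031),("top0",pickle.load(open("F0.pkl","rb"))["top"],.031),("w5",pickle.load(open("F1.pkl","rb")),.031)):
    q=cloud(ff).reshape(-1,3); t=(q-L)@B; h=np.hypot(t[:,0],t[:,1]); k=t[(h<rad)&(abs(t[:,2])<.008)]; print(nm,fit(k))
E
```

```text
foot standing (world x,y) (1161, array([0.1 , 0.45]), np.float64(0.0597), np.float64(0.00082))
head (770, array([-0.27, -0.06]), np.float64(0.1004), np.float64(0.00064))
bench (71445, array([-0.02,  0.07]), np.float64(0.0001), np.float64(0.00069))
bench now (65629, array([-0.02,  0.07]), np.float64(-0.0), np.float64(0.00072))
lens/ring face (1954, array([0.71, 0.09]), np.float64(-0.0008), np.float64(0.00079))
scene0 (348, array([0.16, 0.08]), np.float64(-0.0003), np.float64(0.00185))
top0 (256, array([ 0.48, -0.24]), np.float64(-0.0001), np.float64(0.00199))
w5 (4097, array([-0.97, -0.04]), np.float64(-0.001), np.float64(0.00092))
```

The piston did tip 1.6° in the grip (the bench and the standing foot read flat to under 0.5°), so I take that out and trim the distance and centring.

{"op": "send_rows", "data": {"steps": [0.02, -0.04, 0.06, 0.36, 0, 0, 0, 0, 0, 0, 0, 0, 0, 0, 0, 0, 0, 0, 0, 0, 0, 0, 0, 0, 0, 0, 0, 0, 0, 0]}}

```text
t: 19.73
ee_pos: [0.5655, -0.0871, 0.1809]
tool_rot: [0.808, 0.515, 0.154, 0.242]
wrist_force: [-0.2, -0.3, -0.4]
opening: 0.282
finger_force: 59.2
```

```bash
cat > fin.py <<'E'
from h import *
B=np.c_[np.cross(yt,-n),yt,-n]
for k in range(2):
    f=grab_frame("wrist"); s=observe(); r=R.from_quat(s["tool_rot"]); c=f["color"].reshape(-1,3).astype(int).sum(1)
    T=r.inv().apply(cloud(f).reshape(-1,3)-s["ee_pos"]); h=np.hypot(T[:,0],T[:,1]-.001); m=(h<.0255)&(h>.015)&(abs(T[:,2]+.0238)<.006)&(c>250)
    q=cloud(f).reshape(-1,3)[m]; t=(q-L)@B
    for _ in range(4):
        A=np.c_[t[:,:2],np.ones(len(t))]; w=np.linalg.lstsq(A,t[:,2],rcond=None)[0]; e=t[:,2]-A@w; t=t[abs(e)<2.5*e.std()]
    z=r.as_matrix()@np.array([0,.0015,-.009])+s["ee_pos"]-L
    print(s["t"],"tilt deg",np.degrees(w[:2]).round(2),"face dist(depth)",-w[2]-.0147,"face (kin) in lens frame",(B.T@z).round(4),s["joint_vel"].round(3).tolist(),s["finger_force"])
E
python3 fin.py
```

```text
19.775 tilt deg [0.71 1.05] face dist(depth) 0.09999590957400822 face (kin) in lens frame [-0.0004 -0.0013 -0.0998] [0.0, 0.002, 0.003, 0.002, 0.001, 0.0] 59.193501498084515
19.825 tilt deg [0.71 1.05] face dist(depth) 0.09998276000627004 face (kin) in lens frame [-0.0004 -0.0012 -0.0998] [-0.002, 0.0, 0.004, 0.001, 0.002, 0.001] 59.193513334030285
```

```bash
python3 - <<'E'
from h import *
B=np.c_[np.cross(yt,-n),yt,-n]
f1=grab_frame("wrist"); s=observe(); r=R.from_quat(s["tool_rot"]); print("rot err",np.degrees((r.inv()*RT).as_rotvec()).round(2))
F=pickle.load(open("F8.pkl","rb"))[0]
q8=R.from_quat([.804,.513,.163,.255]); p8=np.array([.56577,-.0875,.18408])
for nm,f,rr,pp in(("before",F,RT*R.from_rotvec(-np.radians([.19,-.07,.04])),p8),("now",f1,r,s["ee_pos"])):
    c=f["color"].reshape(-1,3).astype(int).sum(1); T=rr.inv().apply(cloud(f).reshape(-1,3)-pp)
    for cy in(0,.001,.002):
      for a,b in((.015,.0255),(.016,.023),(.018,.025)):
        h=np.hypot(T[:,0],T[:,1]-cy); t=T[(h<b)&(h>a)&(T[:,0]>.002)&(abs(T[:,2]+.0238)<.004)&(c>250)]
        from numpy.linalg import lstsq
        for _ in range(5):
            A=np.c_[t[:,:2],np.ones(len(t))]; w=lstsq(A,t[:,2],rcond=None)[0]; e=t[:,2]-A@w; t=t[abs(e)<2.5*e.std()]
        print(nm,cy,a,b,len(t),np.degrees(w[:2]).round(2),w[2].round(4),e.std().round(5))
    # head top tilt
    h=np.hypot(T[:,0],T[:,1]); 
    for sg in(-1,1): k=(T[:,1]*sg>.017)&(T[:,1]*sg<.024)&(T[:,0]>.003)&(T[:,0]<.012)&(abs(T[:,2]+.0238)<.006)&(c>250); print("  side",sg,k.sum(),np.median(T[k,2]).round(4))
E
```

```text
rot err [-1.68 -0.03  0.05]
before 0 0.015 0.0255 1916 [ 1.2  -1.52] -0.0242 0.00077
before 0 0.016 0.023 1192 [ 0.64 -1.43] -0.0243 0.00065
before 0 0.018 0.025 1379 [ 0.07 -1.56] -0.0238 0.00068
before 0.001 0.015 0.0255 1913 [ 1.31 -0.95] -0.0243 0.00076
before 0.001 0.016 0.023 1197 [ 0.65 -0.86] -0.0243 0.00066
before 0.001 0.018 0.025 1367 [ 0.22 -0.98] -0.0239 0.00066
before 0.002 0.015 0.0255 1918 [ 1.31 -0.33] -0.0243 0.00077
before 0.002 0.016 0.023 1192 [ 0.77 -0.37] -0.0243 0.00064
before 0.002 0.018 0.025 1363 [ 0.11 -0.4 ] -0.0238 0.00068
  side -1 172 -0.0231
  side 1 180 -0.0241
now 0 0.015 0.0255 1929 [ 1.55 -1.09] -0.0242 0.00078
now 0 0.016 0.023 1204 [ 0.83 -1.05] -0.0242 0.00063
now 0 0.018 0.025 1385 [ 0.32 -1.09] -0.0237 0.00067
now 0.001 0.015 0.0255 1923 [ 1.62 -0.5 ] -0.0242 0.00077
now 0.001 0.016 0.023 1205 [ 0.69 -0.49] -0.0242 0.00063
now 0.001 0.018 0.025 1387 [ 0.45 -0.54] -0.0238 0.00067
now 0.002 0.015 0.0255 1946 [1.58 0.17] -0.0242 0.00079
now 0.002 0.016 0.023 1202 [ 0.69 -0.02] -0.0242 0.00063
now 0.002 0.018 0.025 1392 [0.41 0.11] -0.0238 0.00071
  side -1 174 -0.023
  side 1 176 -0.0239
```

The foot's upper face is slightly conical, so the tilt fit depends on the centre used; the rim-fit centre gives only about 0.6°. I take most of the correction back and trim 1.3 mm sideways.

{"op": "send_rows", "data": {"steps": [0.01, 0.045, 0, -0.22, 0, 0, 0, 0, 0, 0, 0, 0, 0, 0, 0, 0, 0, 0, 0, 0, 0, 0, 0, 0, 0, 0, 0, 0, 0, 0]}}

```text
t: 20.5
ee_pos: [0.567, -0.0874, 0.1818]
tool_rot: [0.805, 0.514, 0.159, 0.25]
wrist_force: [1.1, 0.0, -1.1]
opening: 0.288
finger_force: 59.2
```

```bash
python3 fin.py; python3 -c "
from h import *
s=observe(); print(np.degrees((R.from_quat(s['tool_rot']).inv()*RT).as_rotvec()).round(2))
for n_ in ('top','scene'):
    f=grab_frame(n_); q=cloud(f).reshape(-1,3); t=q[(np.hypot(q[:,0]-.5673,q[:,1]-.077)<.02)&(q[:,2]>.086)&(q[:,2]<.1)]; print('valve',n_,len(t),t.mean(0) if len(t) else '')"
```

```text
20.55 tilt deg [0.57 0.01] face dist(depth) 0.0999418847053177 face (kin) in lens frame [-0.      0.0003 -0.0998] [-0.001, 0.001, 0.0, -0.001, -0.0, -0.001] 59.198997204657644
20.6 tilt deg [0.7  0.07] face dist(depth) 0.09995768633549104 face (kin) in lens frame [-0.0001  0.0002 -0.0998] [-0.001, -0.001, -0.001, -0.0, -0.001, 0.001] 59.19900069013238
[-0.57 -0.03  0.05]
valve top 21 [0.56682995 0.07510141 0.09348069]
valve scene 31 [0.564714   0.07750256 0.09222067]
```

Still, centred, 100 mm, square; valve still standing. Handing in.

```bash
python3 -c "
from station import job_done
print(job_done())"
```

```text
the job is handed in; nothing more can be done
None
```

The job is handed in: the valve stands upright and free about 1 mm from the pad's centre, with its port to the open front. The piston is held still with its underside about 100 mm from the lens, within about 0.3 mm of the line of sight and square to about 1°. The first valve grasp closed on nothing because the fingertips sit about 40 mm short of the reported TCP, and the second held.

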